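Turn the travel mug's screw lid until the spout faces away from the handle

ROBOT

A 6-joint arm with a two-finger parallel gripper is mounted at the origin on the work surface. World frame = base frame: x ahead of the robot, y to its left, z up, the work surface at z = 0. Lengths are in mm, angles in rad, forces in N, time in s.
With the tool pointing down it reaches from about 350 to 875 mm from the base axis. Payload 4.2 kg.
Tool frame: the origin (TCP) lies at the very end of the fingers, on their centre line; the grasp point (between the pads) lies 19 mm behind it (pinch_z is the distance from the TCP to the grasp point, in mm); z points along the fingers, y is the line along which they close (so a half turn about z gives the same grasp; the last joint's range is limited). The gripper opens to 85 mm and grips with 20 to 120 N. Pads are 22 mm wide; open, the fingers measure 114 mm over their backs; the gripper's body (76 mm by 85 mm) begins 54 mm behind the grasp point. The pads swing forward as they close: fully open they stand 13 mm farther back than shut.
Start: joints at [-0.888, 0.385, 0.008, 0, -1.194, -0.259], TCP at [257.029, -569.68, 231.312] pointing down, gripper open.
Joint ranges: [-3.14, 3.14], [-1.21, 2.06], [-1.07, 1.41], [-3.16, 2.05], [-2.99, -0.16], [-3.1, 3.1]. Speed limits (rad/s): [2.79, 2.79, 3.14, 3.14, 3.14, 3.14].

INTERFACE

Orientations are given as a unit quaternion [x, y, z, w].
In Python, from bench import * gives the robot as it stands.
- The arm moves only by the tool arm_command, never from a script. Its argument "steps" is one flat list of numbers, 4 for each row, row after row: the shift along the tool's x, y, z in m, then the turn about the tool's z in rad. In form: [tx, ty, tz, roll, tx, ty, tz, roll, ...]. A call has 1 to 20 rows; each row shifts and turns the commanded pose from where the row before left it, along the tool's axes as they then stand; what a row does not reach is not made up. A row lasts 1/8 s, in which the tool goes at most 62.5 mm and 10.7 degrees, less where a joint would pass 70% of its speed; a pose out of reach is approached as far as the arm can. A call with a gripper value outside its range is refused whole. "grip" is the finger opening in m, from 0 to 0.0854, set as the call begins (left out, the last holds). The fingers move at their own pace and stop on an object; the grip force is fixed at half the most. Time passes only in rows, so rows that do not move let the fingers close. It gives the time, the measured TCP pose, the force, the opening and the grip force at its end, in the units of the state.
- read_state(): the state, without advancing time (a new reading comes with each control period).
- get_image(name): name is "scene" or "top"; returns the picture (400x640x3 uint8, red, green, blue); there is no depth.
- get_calibration(name): a dict with "camera_matrix" (3x3 intrinsics, pixels), "cam_to_world" (4x4, takes a point from camera to world coordinates). Camera axes: x right, y down, z forward; pixel columns grow to the right and rows downward; lengths in mm; the calibration is good to about 2 mm. A picture is of the moment at which its call begins. get_calibration takes no time and is no camera call.
- job_done(): hands the job in; it is judged then, once.
The state is a dict: "clock": time; "joints": joint angles; "joint_vel": joint speeds; "joint_efforts": joint torques, N m; "position": TCP position; "ee_rot": TCP orientation; "contact_force": force on the tool from outside, world axes, zero at the start; "wrist_torque": the same for the moment, N m; "gripper_width": finger opening in mm; "grasp_force": force on a finger pad.
Only numpy, scipy, OpenCV 4.12 (cv2) and the standard library are available. Lean on these libraries where they do the work, as an engineer would, in place of code of your own. Each camera call takes 0.05 s, during which the arm holds its last target. There are 200 camera calls.

TASK

Screw the black lid of the aluminium travel mug further on, clockwise seen from above, until its orange drinking spout points straight away from the mug's handle, then let go of it. Stop at that direction: the thread would go on turning past it. Leave the green marble jar standing where it is.

Things in the scene. Friction and masses are not known exactly. Their poses are not given: they have to be found in the camera images.
- mug_lid (a joint): Turn of the screw lid in rad, growing clockwise seen from above. At 2.0 the spout points exactly away from the handle; starts between 0.6 and 1.35. The thread runs on to 3.0, so nothing stops the lid at 2.0. Steady friction of about 0.06 N m; the lid stays where it is left and sinks 3 mm per full turn.
- lid_grip (a point): Point on the axis of the black lid (82 mm disc), in its upright grey grip bar, 24 mm above the disc's flat top, 10 mm under the bar's top. Bar 44 long, 14 thick, 34 mm high: pinch it across its thickness from above. Axes turn with the lid: x along the bar towards the orange spout, y across the bar, z up. Spout at +x, 24 to 55 mm off the axis, up to 21 mm above the flat top.
- travel_mug: Aluminium travel mug, 78 mm across, fixed upright in a grey holder (112 mm across) screwed to the shelf: it cannot move or turn. Origin on its axis at shelf height; x points to the black loop handle (reaching 80 mm from the axis, top 114 mm above the shelf), z up. The lid's flat top is 150 mm and the grip bar's top 184 mm above the shelf.
- jar_center (a point): Bystander, not to be displaced: green glass jar of marbles with a white winged lid, standing loose, 84 mm across and 122 mm high, 0.4 to 0.75 kg. Point on its axis, 60 mm above the shelf; z up.

How it is judged (in metres and radians):
At the end, for the whole second after the job is handed in: The lid is at rest with its spout within 0.2 rad (about 11 degrees) of pointing straight away from the handle (lid joint between 1.8 and 2.2), and the marble jar stands within 20 mm of where it was (value of joint mug_lid between 1.8 and 2.2 rad and velocity of joint mug_lid between -0.05 and 0.05 rad/s and distance of jar_center from where it was at the start of the episode below 0.02 m); the robot touches nothing.
It fails at once if the marble jar is displaced by more than 20 mm or tipped by more than 0.3 rad (distance of jar_center from where it was at the start of the episode above 0.02 m or angle between jar_center's own z axis and vertical above 0.3 rad).
It also fails if it takes over 32 s, if anything falls off the work surface, if the arm or the gripper's body presses on something with over 40 N, if the wrist force passes 120 N, or if a joint passes its speed limit or range.

## Working session

There is one attempt and no reset: what is moved stays moved. The work goes in short steps, Python scripts to look and compute and a tool call to move; the robot and the scene stay as the last step left them, time stands still between calls to the robot, and variables do not carry over. Pictures are saved under pics/ and viewed, at most 10 in all, crops included, and the job is handed in when it is done.

Besides the shell and the picture viewer there is one more tool, called after ">>>" as name(argument=value, ...), one argument or row to a line, values as JSON. arm_command: Moves the arm, as the interface text tells. Its arguments: {"type":"object","properties":{"steps":{"type":"array","items":{"type":"number"}},"grip":{"type":"number"}},"required":["steps"]}

```bash
mkdir -p pics; python3 - <<'E'
from bench import *
import cv2
for n in ("scene","top"):
    cv2.imwrite(f"pics/{n}0.png",get_image(n)[:,:,::-1]); c=get_calibration(n); print(n,c["camera_matrix"],c["cam_to_world"])
s=read_state(); print(s["clock"],s["position"],s["ee_rot"],s["gripper_width"])
E
```

```text
scene [[457.37871508   0.         322.97977124]
 [  0.         457.37871508 200.60496199]
 [  0.           0.           1.        ]] [[-6.42981301e-02  8.27401392e-01 -5.57918172e-01  9.34218780e+02]
 [ 9.97930651e-01  5.30816714e-02 -3.62870883e-02  3.36638055e+01]
 [-4.08758336e-04 -5.59096836e-01 -8.29102262e-01  7.27840830e+02]
 [ 0.00000000e+00  0.00000000e+00  0.00000000e+00  1.00000000e+00]]
top [[510.12350243   0.         326.42532916]
 [  0.         510.12350243 194.38939136]
 [  0.           0.           1.        ]] [[ 4.13856931e-03 -9.82718094e-01  1.85062207e-01  3.60902965e+02]
 [-9.99706221e-01 -8.48562733e-03 -2.27038579e-02  1.74894373e+01]
 [ 2.38818609e-02 -1.84913878e-01 -9.82464511e-01  9.51259223e+02]
 [ 0.00000000e+00  0.00000000e+00  0.00000000e+00  1.00000000e+00]]
0.1 [ 256.8212146  -569.22942517  230.31797247] [-2.10254241e-01  9.77646251e-01  9.47648675e-04 -2.54175369e-04] 85.38488479797182
```

View pics/scene0.png

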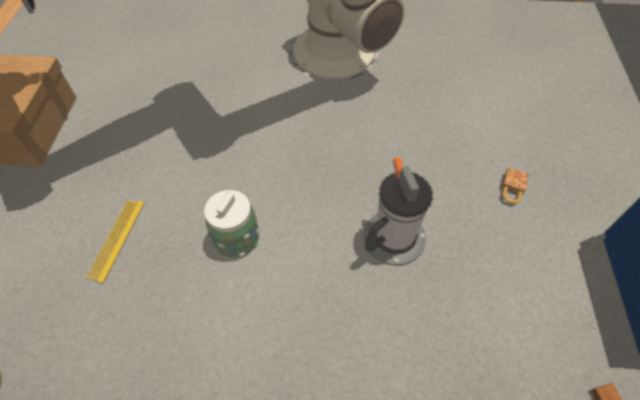

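View pics/top0.png

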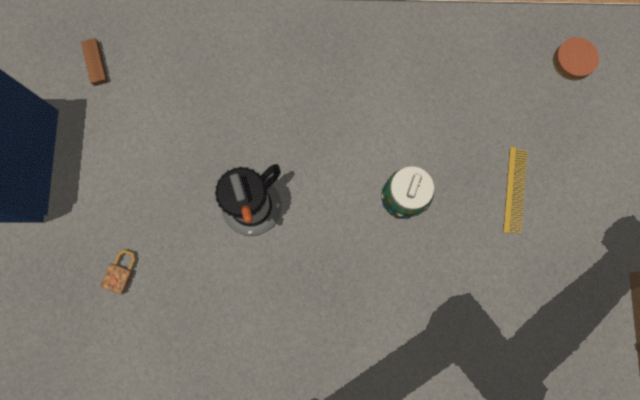

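The scene view shows the mug at about (400,215), with its handle at lower left, and the jar at (232,223). In the top view the lid is at (241,193), the spout at (247,213), the handle tip at (276,172) and the jar at (410,190). I'll enlarge both views of the mug.

```bash
python3 - <<'E'
import cv2,numpy as np
a=cv2.imread("pics/top0.png")[140:250,190:310]; b=cv2.imread("pics/scene0.png")[145:275,345:445]
A=cv2.resize(a,None,fx=5,fy=5,interpolation=cv2.INTER_CUBIC); cv2.imwrite("pics/tc.png",A)
B=cv2.resize(b,None,fx=4.5,fy=4.5,interpolation=cv2.INTER_CUBIC); cv2.imwrite("pics/sc.png",B)
E
```

```text
(no output)
```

View pics/tc.png

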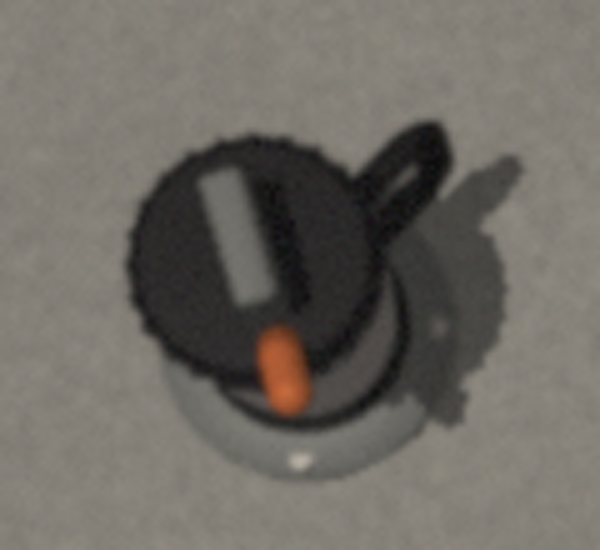

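View pics/sc.png

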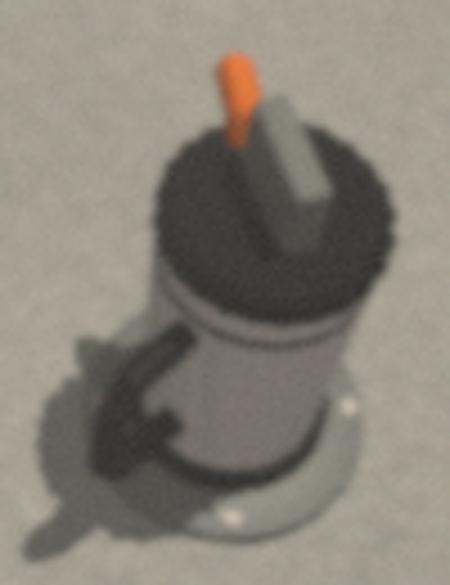

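Top crop (scale 5): the bar's top runs from (218,175) to (256,298), the disc centre is at (255,259), the spout tip at (290,405) and the handle's outer end at about (443,145). In the scene crop (scale 4.5) the bar's top runs from (277,102) to (315,193).

```bash
cat >h.py <<'E'
from bench import *
import numpy as np,cv2
def ray(n,u,v):
    c=get_calibration(n);T=np.array(c["cam_to_world"]);d=T[:3,:3]@np.linalg.solve(c["camera_matrix"],[u,v,1]);return T[:3,3],d
def at(n,u,v,z):
    o,d=ray(n,u,v);return o+d*(z-o[2])/d[2]
def tri(p,q):
    o,d=ray("top",*p);a,b=ray("scene",*q);s=np.linalg.lstsq(np.c_[d,-b],a-o,rcond=None)[0]
    P,Q=o+d*s[0],a+b*s[1];return (P+Q)/2,np.linalg.norm(P-Q)
def proj(n,X):
    c=get_calibration(n);T=np.linalg.inv(c["cam_to_world"]);p=np.array(c["camera_matrix"])@(T@np.r_[X,1])[:3];return p[:2]/p[2]
t=lambda x,y:(190+x/5,140+y/5)
s=lambda x,y:(345+x/4.5,145+y/4.5)
E
python3 - <<'E'
from h import *
print("bar tri",tri(t(218,175),s(315,193)),tri(t(256,298),s(277,102)))
S=tri(t(237,238),s(296,148));print(S)
z=184
a,b=at("top",*t(218,175),z),at("top",*t(256,298),z);a2,b2=at("scene",*s(315,193),z),at("scene",*s(277,102),z)
print(a,b,a2,b2,np.linalg.norm(a-b))
for p,q in((a,b),(a2,b2)):print("bar ang",np.arctan2(*(q-p)[1::-1]),(p+q)/2)
c=at("top",*t(255,259),150);c2=at("scene",*s(277,222),150);print("disc",c,c2)
ctr=((a+b)/2+(a2+b2)/2)[:2]/2
for zz in(80,95,105,114):
    h=at("top",*t(443,145),zz)[:2]-ctr;print(zz,np.hypot(*h),np.arctan2(h[1],h[0]))
print("jar",at("top",412,189,122),at("scene",228,210,122))
# overlay fit check of handle for several angles
for phi in(-1.0,-0.8,-0.6,-.4):
    for r,zz in((80,114),(80,50)):
        X=np.r_[ctr+r*np.array([np.cos(phi),np.sin(phi)]),zz]
        u=proj("top",X);w=proj("scene",X);print(phi,zz,(u-[190,140])*5,(w-[345,145])*4.5)
E
```

```text
bar tri (array([535.15835074, 143.0503084 , 181.07297259]), np.float64(0.3089168930883268)) (array([497.07816036, 131.29157968, 179.65739373]), np.float64(2.3816463203334064))
(array([515.81074777, 137.38039447, 179.27416527]), np.float64(1.5033210188034578))
[534.48427397 142.4173495  184.        ] [496.23907939 129.45518335 184.        ] [537.28162853 142.62123412 184.        ] [500.44063675 131.71744929 184.        ] 40.382083398675064
bar ang -2.8148200960346625 [515.36167668 135.93626642 184.        ]
bar ang -2.8538382812017407 [518.86113264 137.1693417  184.        ]
disc [514.85581116 135.17528519 150.        ] [525.54134097 135.89050018 150.        ]
80 76.16090185730637 -0.8117531292224174
95 74.56177631910388 -0.85685690367793
105 73.58295124780138 -0.8879740190848803
114 72.76445262429999 -0.9166704799481856
jar [ 527.46629984 -144.13065054  122.        ] [ 553.94166629 -141.0804383   122.        ]
-1.0 114 [471.43370646 148.3125732 ] [ 72.71839991 352.90571081]
-1.0 50 [481.58302649 189.51926454] [ 60.93789149 441.55513462]
-0.8 114 [442.67305106 111.91186506] [100.93027338 385.55717354]
-0.8 50 [454.7580734  155.50425879] [ 87.07161262 472.78687187]
-0.6 114 [407.1129668   81.98576981] [136.4615959  413.58515547]
-0.6 50 [421.59420877 127.53594451] [119.99491018 499.56082854]
-0.4 114 [366.14466642  59.63702702] [177.87636814 435.58418495]
-0.4 50 [383.39056152 106.65067376] [158.37864333 520.55285723]
```

>>> arm_command(
  steps=[-0.035,0.0358,-0.002,0,-0.035,0.0358,-0.002,0,-0.035,0.0358,-0.002,0,-0.035,0.0358,-0.002,0,-0.035,0.0358,-0.002,0,-0.035,0.0358,-0.002,0,-0.035,0.0358,-0.002,0,-0.035,0.0358,-0.002,0,-0.035,0.0358,-0.002,0,-0.035,0.0358,-0.002,0,-0.035,0.0358,-0.002,0,-0.035,0.0358,-0.002,0,-0.035,0.0358,-0.002,0,-0.035,0.0358,-0.002,0,-0.035,0.0358,-0.002,0,0,0,0,0.114,0,0,0,0,0,0,0,0],
  grip=0.06,
)

```text
clock: 2.35
position: [514.5, 135.2, 261.1]
ee_rot: [-0.155, 0.988, -0.0, -0.0]
contact_force: [-0.1, -0.9, 0.2]
gripper_width: 59.9
grasp_force: 0.0
```

```bash
python3 - <<'E'
from h import *
st=read_state();print(st["clock"],st["position"],st["ee_rot"],st["joints"],st["gripper_width"],st["contact_force"])
a=get_image("top")[120:250,180:320,::-1];b=get_image("scene")[100:230,330:470,::-1]
cv2.imwrite("pics/m1.png",cv2.resize(np.hstack([a,b]),None,fx=2.85,fy=2.85,interpolation=2))
E
```

```text
2.35 [514.45265736 135.23960095 261.12679425] [-1.54799086e-01  9.87945933e-01 -7.12286960e-05 -2.68269317e-04] [ 5.62143780e-01  2.05313016e-01 -1.70456599e-01 -8.75058588e-05
 -1.19557584e+00 -1.82205983e+00] 59.940926102635586 [-0.14401175 -0.92462776  0.16670484]
```

View pics/m1.png

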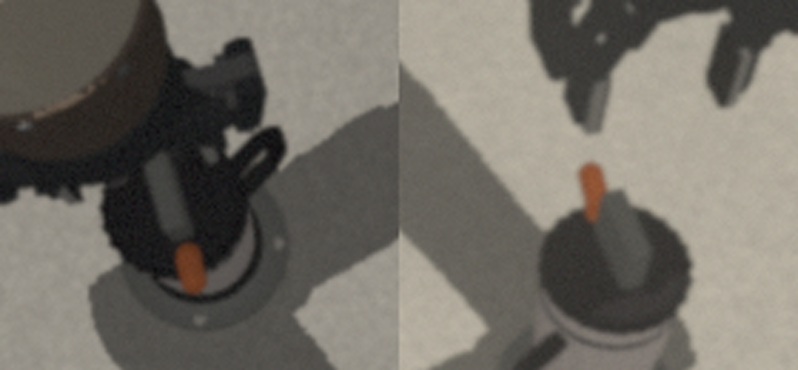

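The fingers are above the bar and lined up with it: the tool's line in the top view matches the bar from (160,155) to (180,235), with the handle at upper right. Clockwise turning runs joint 6 towards -3.1, so I'll first give the tool a half turn back, which is the same grasp.

>>> arm_command(
  steps=[0,0,0,-0.175,0,0,0,-0.175,0,0,0,-0.175,0,0,0,-0.175,0,0,0,-0.175,0,0,0,-0.175,0,0,0,-0.175,0,0,0,-0.175,0,0,0,-0.175,0,0,0,-0.175,0,0,0,-0.175,0,0,0,-0.175,0,0,0,-0.175,0,0,0,-0.175,0,0,0,-0.175,0,0,0,-0.175,0,0,0,-0.175,0,0,0,-0.167,0.0018,-0.0006,0.02,0,0,0,0.02,0],
)

```text
clock: 4.95
position: [516.4, 136.4, 221.3]
ee_rot: [0.988, 0.154, 0.001, -0.0]
contact_force: [-0.1, -0.0, -0.5]
gripper_width: 60.1
grasp_force: 0.0
```

```bash
python3 - <<'E'
from h import *
st=read_state();print(st["clock"],st["position"],st["ee_rot"],st["joints"][5])
print(proj("scene",[514.5,135.2,261]),proj("scene",[514.5,135.2,270]),"seen mid 420.7,141.2")
E
```

```text
4.95 [516.37233689 136.38444036 221.26024593] [ 9.88005070e-01  1.54420133e-01  5.66753092e-04 -2.87598721e-04] 1.3188798926888026
[418.15533857 140.70403783] [419.31667569 136.19898655] seen mid 420.7,141.2
```

>>> arm_command(
  steps=[0,0,0.016,0,0,0,0.016,0,0,0,0.016,0,0,0,0.01,0,0,0,0.005,0,0,0,0,0],
)

```text
clock: 5.7
position: [516.4, 136.7, 158.4]
ee_rot: [0.988, 0.154, 0.0, 0.0]
contact_force: [-0.1, -0.3, -0.6]
gripper_width: 60.0
grasp_force: 0.0
```

>>> arm_command(
  steps=[0,0,0,0,0,0,0,0,0,0,0,0,0,0,0,0,0,0,0,0,0,0,0,0,0,0,0,0,0,0,0,0],
  grip=0.0,
)

```text
clock: 6.7
position: [516.7, 136.1, 158.9]
ee_rot: [0.988, 0.155, 0.0, 0.001]
contact_force: [1.2, -5.0, 3.7]
gripper_width: 13.0
grasp_force: 61.9
```

```bash
python3 - <<'E'
from h import *
st=read_state();print(st["clock"],st["position"],st["ee_rot"],st["joints"][5],st["wrist_torque"],st["contact_force"])
E
```

```text
6.7 [516.68082107 136.14711637 158.92941682] [9.87978563e-01 1.54589590e-01 3.11677225e-04 5.66409416e-04] 1.3181871048360878 [-1.54167959 -0.40204926  0.0843608 ] [ 1.15868079 -5.01528941  3.67794354]
```

>>> arm_command(
  steps=[0,0,0,0.113,0,0,0,0.113,0,0,0,0.113,0,0,0,0.113,0,0,0,0.113,0,0,0,0.113,0,0,0,0.113,0,0,0,0.113,0,0,0,0.113,0,0,0,0.113,0,0,0,0,0,0,0,0,0,0,0,0],
)

```text
clock: 8.32
position: [517.2, 137.4, 158.6]
ee_rot: [0.917, -0.398, 0.001, -0.001]
contact_force: [5.0, -0.4, -1.2]
gripper_width: 13.3
grasp_force: 61.3
```

>>> arm_command(
  steps=[0,0,0,0,0,0,0,0,0,0,0,0,0,0,0,0,0,0,-0.02,0,0,0,-0.03,0,0,0,-0.04,0,0,0,-0.04,0],
  grip=0.06,
)

```text
clock: 9.32
position: [515.9, 136.7, 289.4]
ee_rot: [0.917, -0.399, -0.0, 0.0]
contact_force: [0.7, 0.5, -0.3]
gripper_width: 60.3
grasp_force: 0.0
```

>>> arm_command(
  steps=[0.05,0,0,0,0.05,0,0,0,0.05,0,0,0,0.05,0,0,0,0,0,0,0,0,0,0,0],
)

```text
clock: 10.07
position: [652.4, -9.4, 287.8]
ee_rot: [0.917, -0.399, -0.001, 0.0]
contact_force: [0.5, -0.0, -0.4]
gripper_width: 60.0
grasp_force: 0.0
```

```bash
python3 - <<'E'
from h import *
st=read_state();print(st["clock"],st["position"],st["ee_rot"],st["joints"])
cv2.imwrite("pics/t2f.png",get_image("top")[:,:,::-1]);cv2.imwrite("pics/s2f.png",get_image("scene")[:,:,::-1])
a=cv2.imread("pics/t2f.png")[140:250,190:310];b=cv2.imread("pics/s2f.png")[145:255,345:445]
cv2.imwrite("pics/m2.png",cv2.resize(np.hstack([a,b]),None,fx=3.6,fy=3.6,interpolation=2))
E
```

```text
10.075 [652.35519098  -9.35163302 287.77024329] [ 9.17075623e-01 -3.98712765e-01 -6.18356938e-04  2.22936809e-04] [ 2.32935711e-01  4.03693364e-01  1.77589985e-01 -3.94695681e-04
 -1.34595003e+00  5.17723094e-01]
```

View pics/m2.png

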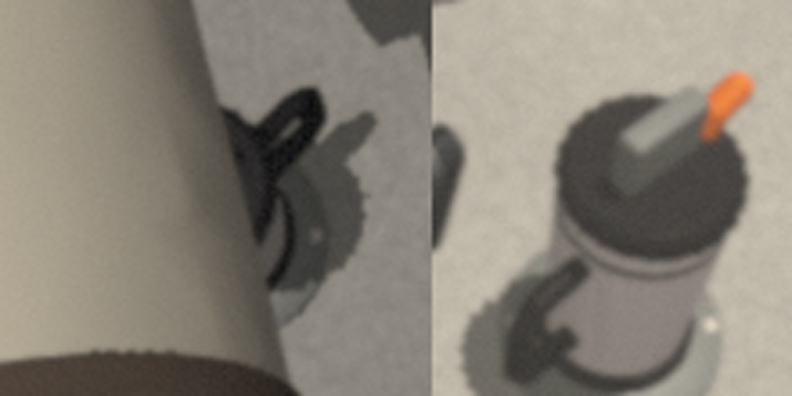

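The lid turned and the arm hides the top view. In the scene view the spout is at (730,100) and the handle at lower left (540,330), roughly opposite. I'll move the arm aside to check from above.

>>> arm_command(
  steps=[0.007,0.048,0,0,0.007,0.048,0,0,0.007,0.048,0,0,0.007,0.048,0,0,0.007,0.048,0,0,0,0,0,0,0,0,0,0],
)

```text
clock: 11.05
position: [501.2, -198.0, 289.0]
ee_rot: [0.917, -0.398, 0.001, -0.0]
contact_force: [-0.2, 0.7, 0.6]
gripper_width: 59.9
grasp_force: 0.0
```

```bash
python3 - <<'E'
from h import *
cv2.imwrite("pics/t3f.png",get_image("top")[:,:,::-1])
a=cv2.imread("pics/t3f.png")[140:250,190:310]
A=cv2.resize(a,None,fx=5,fy=5,interpolation=2)
# overlay handle centre-plane outlines for 3 angles
for phi,c in((-.92,(255,0,0)),(-.82,(0,255,0)),(-.72,(0,0,255))):
    P=[[516.5+r*np.cos(phi),136.4+r*np.sin(phi),z] for r,z in((39,114),(80,114),(80,45),(39,45))]
    q=np.array([(proj("top",p)-[190,140])*5+2 for p in P]).astype(int);cv2.polylines(A,[q],False,c,1)
cv2.imwrite("pics/m3.png",A)
E
```

```text
(no output)
```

View pics/m3.png

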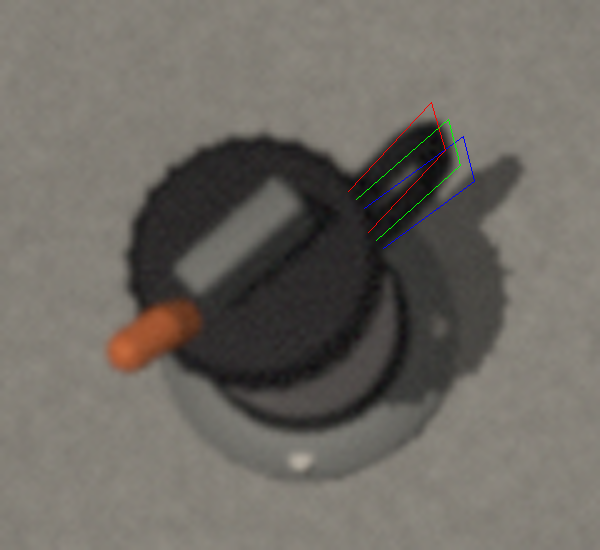

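The top view shows the spout at (150,335) and the bar from (285,190) to (187,280), so the spout heading is about 2.32 rad. The handle fits between the red (-0.72) and green (-0.82) outlines, at about -0.78, so the target heading is about 2.36. That leaves an error of about 0.05 rad, inside the 0.2 tolerance, and the arm is clear of everything.

```bash
python3 -c "
from bench import *
print(job_done())"
```

```text
the job is handed in; nothing more can be done
None
```

I turned the lid about 1.13 rad clockwise, let go of it and handed the job in; by my measurement the spout points within about 0.05 rad of straight away from the handle (0.2 allowed), the arm never came near the jar, and no verdict was returned.

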